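Set the end stop of a damper rig with its removable crank

ROBOT

A 7-joint arm with a two-finger parallel gripper is mounted at the origin on the work surface. World frame = base frame: x ahead of the robot, y to its left, z up, the work surface at z = 0. Lengths are in m, angles in degrees, forces in N, time in s.
With the tool pointing down it reaches from about 0.35 to 0.775 m from the base axis. Payload 3.1 kg.
Tool frame: the origin (TCP) lies on the centre line of the jaws, within the pads' length; the fingertips stand 17 mm ahead of it and the grasp point (between the pads) lies 2 mm behind it (robot.tip_reach is the distance from the TCP to the fingertips, in m); z points along the fingers, y is the direction in which the jaws open and shut (so a half turn about z gives the same grasp; the last joint's range is limited). The gripper opens to 85 mm and grips with 20 to 120 N. Pads are 22 mm wide; open, the fingers measure 114 mm over their backs; the gripper's body (76 mm by 85 mm) begins 54 mm behind the grasp point. The pads swing forward as they close: fully open they stand 13 mm farther back than shut.
Start: joints at [-68.451, 17.813, 0.802, 86.603, -0.252, 75.585, -1.558], TCP at [0.223, 0.503, 0.248] pointing down, gripper open.
Joint ranges: [-154.91, 154.91], [-16.99, 109.72], [-72.82, 74.43], [7.12, 147.25], [-82.49, 262.49], [11.32, 116.49], [-174.64, 174.64]. Speed limits (degrees/s): [159.86, 159.86, 180, 180, 180, 180, 180].

INTERFACE

Orientations are given as [roll, pitch, yaw] about the fixed x, y, z axes, in that order (R = Rz(yaw) Ry(pitch) Rx(roll)).
In Python, from station import robot, fingers, vision, workorder, recognise gives the robot as it stands. Calls block until the motion is done:
- robot.move_to(position, orientation): joint-space move of the TCP to a pose.
- robot.line_to(position, orientation=None, velocity=0.15, f_stop=None): straight line of the TCP; orientation=None keeps the orientation; velocity is the mean speed in m/s. With f_stop (N) it stops when the force on the tool has changed by that much, and returns True; else False.
- robot.move_j(angles): joint-space move.
- fingers.gripper_to(opening, force=None): opening from 0.0 (shut) to 1.0 (fully open); force is the grip in N (None keeps the last); returns when the fingers have stopped.
- robot.pause(seconds).
- robot.inverse_kinematics(position, orientation): joint angles nearest the present ones, or None.
- vision.grab_frame(name): name is "side" or "top"; returns the picture (480x640x3 uint8, red, green, blue); there is no depth.
- vision.calibration(name): a dict with "mtx" (3x3 intrinsics, pixels), "k1" (the pictures are not rectified: a ray, as slopes to the right and down, at radius r is drawn at 1 + k1 r^2 times it, then the intrinsics apply), "extrinsics" (4x4, takes a point from world to camera coordinates). Camera axes: x right, y up, looking along -z (the intrinsics and any distortion apply to the point x, -y, -z); pixel columns grow to the right and rows downward; lengths in m; the calibration is good to about 2 mm. A picture is of the moment at which its call begins. calibration takes no time and is no camera call.
A pose or a line that the arm cannot do raises robot.PlanningError and nothing moves.
- workorder.close_job(): hands the job in, once; it reports no verdict.
Trained networks look in the newest picture that a camera, given by its name, has taken for a name from the list of things; names that differ only in an ending like _2 or _b are one class to them, and where a whole thing is asked for, a point or a joint stands for the part that bears it (a point fixed in the world has none). Each returns a list of dicts, best first, with "p" (0 to 1); they miss things now and then, are a little off and sometimes report something else, mostly with a low value. They report only what shows in the picture. A call takes as long as a camera call. They do not tell look-alikes from the thing itself.
- recognise(label, camera): "rect" ([centre column, centre row, width, height] in pixels, round what is visible of it).
Readings, each from a call of its own:
- robot.current_time_s(): time.
- robot.current_joint_positions(): joint angles.
- robot.current_dq(): joint speeds.
- robot.current_joint_torque(): joint torques, N m.
- robot.current_tool_pos(): TCP position.
- robot.current_eef_rot(): TCP orientation.
- robot.current_contact_force(): force on the tool from outside, world axes, zero at the start.
- robot.current_torque(): the same for the moment, N m.
- robot.current_finger_gap(): opening from 0.0 (shut) to 1.0 (fully open).
Only numpy, scipy, OpenCV 4.12 (cv2) and the standard library are available. Lean on these libraries where they do the work, as an engineer would, in place of code of your own. Each camera call takes 0.05 s, during which the arm holds its last target.

TASK

Fit the loose crank from the blue mat fully down onto the square shaft of the damper rig and wind it clockwise until the red pointer of the end stop stands inside the green band on the scale. Then lift the crank off, leaving the stop where you set it, and lay it flat on the blue mat again without dropping it; leave everything else on the bench where it is.

Things in the scene. Friction and masses are not known exactly. Their poses are not given: they have to be found in the camera images.
- crank_hub (a point): Centre of the loose steel crank's hub (crank 0.5 kg): a block 40 x 40 x 40 mm, sides along its x and y, with a square hole 22.5 mm wide right through it upwards. x points along the flat arm (22 mm wide, 12 mm thick, flush with the hub's underside) to the upright handle, z up. The underside, 20 mm below, rests flat on the mat at the start.
- crank_handle (a point): Centre of the crank's upright black round handle, 26 mm across, 72 mm high, on the arm's end 90 mm from the hub's axis; 34 mm above the hub's centre (its top is 70 mm above it). It spins freely on its pin, so a gripper holding it can keep its own direction while the crank goes round.
- shaft_seat (a point): Foot of the upright square steel shaft, on its axis, on the top of its round collar (44 mm across), 65 mm above the bench; the hub's underside rests here when fully home. Shaft 20 mm square, 32 mm high, its top 7 mm tapered to 13 mm. Sides along this frame's x and y, z up; it turns with the shaft. The crank fits in four directions, with 2.5 mm play, up to 0.13 rad of slack.
- shaft (a joint): Turn of the square shaft in rad; grows clockwise seen from above, 0 to 0.8 at the start. Stiff: needs about 0.15 N m, and stays where it is left.
- stop (a joint): Travel of the end stop in m, driven by the shaft: 0.010 m for each rad that the shaft turns clockwise; 0 to 0.008 at the start. The red pointer is inside the green band from 0.034 to 0.042, centred at 0.038. It can go past the band; wind back then.
- stop_pointer (a point): On the end stop (aluminium block 40 x 70 mm with black rubber buffer, top 56 mm above the bench), midway between its two red pointers, 40 mm to either side over white scales with an 8 mm green band. x is the direction of travel, away from the shaft; 95 mm from the shaft's axis at travel 0.
- rig: Damper rig fixed to the bench: origin on the bench under the shaft's axis, x along its bed (100 mm wide, from -55 to 315 mm), z up. Navy gearbox 110 x 100 mm, 55 mm high, under the shaft; a blue damper up to 69 mm high lies in it from x = 165 to 310 mm. The crank's arm sweeps freely over it all.
- mat: Flat blue mat fixed to the bench, 180 (x) x 230 (y) mm, 4 mm thick; origin at the centre of its underside, z up.
- spring: Bystander, leave alone: red coil spring standing upright, 60 mm across, 110 mm high. Origin at the centre of its underside.
- clevis: Bystander, leave alone: aluminium fork on a block, 50 x 40 x 61 mm, standing. Origin at the centre of its underside.
- oil: Bystander, leave alone: yellow bottle with red cap, 70 mm across, 190 mm high. Origin at the centre of its underside.
- mug: Bystander, leave alone: white mug, 80 mm across, 90 mm high. Origin at the centre of its underside.
- carton: Bystander, leave alone: small cardboard box, 160 x 100 x 70 mm. Origin at the centre of its underside.
- wrench: Bystander, leave alone: steel wrench lying flat, 170 mm long.
Mind the look-alikes: they are no part of the job. Of the things that look like the part that bears crank_hub, the largest one is meant.

How it is judged (in metres and radians):
On the way, in this order (a step that is already met when the one before it is completed fails the run):
1. the crank sits fully down on the square shaft, with the stop still near its start (horizontal distance between crank_hub and shaft_seat below 0.005 m and z of crank_hub in the frame of shaft_seat between 0.01 and 0.026 m and angle between crank_hub's own z axis and vertical below 0.12 rad and value of joint stop below 0.018 m), for 0.2 s.
2. the pointer is inside the green band, wound there with the crank on the shaft (horizontal distance between crank_hub and shaft_seat below 0.005 m and z of crank_hub in the frame of shaft_seat between 0.01 and 0.026 m and angle between crank_hub's own z axis and vertical below 0.12 rad and value of joint stop between 0.034 and 0.042 m), for 0.2 s.
At the end, for the whole second after the job is handed in: The stop's travel is between 0.034 and 0.042 m (pointer in the green band); the crank lies still and flat (within 0.1 rad, right way up, hub centre below 30 mm) with its hub's centre over the mat, released (value of joint stop between 0.034 and 0.042 m and x of crank_hub in the frame of mat between -0.09 and 0.09 m and y of crank_hub in the frame of mat between -0.115 and 0.115 m and height (world z) of crank_hub below 0.03 m and angle between crank_hub's own z axis and vertical below 0.1 rad and linear speed of crank below 0.02 m/s); the robot touches nothing.
It fails at once if the crank is dropped or thrown (faster than 0.7 m/s while not held) (linear speed of crank above 0.7 m/s and contact force between the fingers and crank below 0.3 N).
It fails at once if a bystander is moved by more than 30 mm (distance of any of spring, clevis, wrench, oil, mug, carton from where it was at the start of the episode above 0.03 m).
It also fails if it takes over 72 s, if anything falls off the work surface, if the arm or the gripper's body presses on something with over 40 N, if the wrist force passes 120 N, or if a joint passes its speed limit or range.

## Working session

There is one attempt and no reset: what is moved stays moved. The work goes in short steps, each a Python script; the robot and the scene stay as the last script left them, time stands still between calls to the robot, and variables do not carry over. Pictures are saved under pics/ and viewed, and the job is handed in when it is done.

```bash
ls; mkdir -p pics
python3 - <<'E'
from station import robot, fingers, vision, workorder, recognise
import cv2,numpy as np
for n in("top","side"):
    im=vision.grab_frame(n); cv2.imwrite(f"pics/{n}0.png",cv2.cvtColor(im,cv2.COLOR_RGB2BGR))
    c=vision.calibration(n); print(n,np.round(c["mtx"],1).tolist(),c["k1"],np.round(c["extrinsics"],4).tolist())
    for l in("crank_hub","crank_handle","shaft_seat","stop_pointer","mat"):
        print(l,[(np.round(d["rect"],1).tolist(),round(d["p"],2)) for d in recognise(l,n)][:4])
print(robot.current_time_s(),robot.current_eef_rot(),robot.current_contact_force())
E
```

```text
pics
top [[454.5, 0.0, 320.5], [0.0, 454.5, 235.1], [0.0, 0.0, 1.0]] -0.08607154547722108 [[0.0043, -0.9999, -0.0092, 0.0173], [0.9958, 0.0034, 0.0916, -0.524], [-0.0915, -0.0096, 0.9958, -1.3917], [0.0, 0.0, 0.0, 1.0]]
crank_hub [([391.2, 231.9, 42.4, 20.8], 0.61), ([351.1, 288.5, 21.5, 22.8], 0.56), ([400.1, 291.6, 18.9, 26.5], 0.46)]
crank_handle [([350.4, 289.1, 21.4, 20.2], 0.65), ([398.1, 289.6, 20.7, 25.9], 0.59)]
shaft_seat [([258.9, 235.8, 15.7, 15.3], 0.69)]
stop_pointer [([263.6, 199.2, 23.3, 16.4], 0.81)]
mat [([387.1, 228.4, 78.3, 60.4], 0.88), ([395.3, 184.5, 50.2, 14.2], 0.64)]
side [[605.5, 0.0, 319.6], [0.0, 605.5, 240.8], [0.0, 0.0, 1.0]] -0.003701855021585621 [[0.9953, -0.0971, -0.0039, -0.4976], [0.062, 0.6039, 0.7946, -0.0948], [-0.0748, -0.7911, 0.6071, -1.5127], [0.0, 0.0, 0.0, 1.0]]
crank_hub [([264.4, 280.0, 32.3, 42.3], 0.91), ([259.6, 331.7, 39.3, 24.8], 0.72), ([343.0, 305.2, 19.3, 65.7], 0.66)]
crank_handle [([259.2, 330.5, 39.0, 24.6], 0.95), ([263.7, 279.8, 35.8, 39.3], 0.82), ([399.5, 271.9, 22.3, 33.8], 0.52)]
shaft_seat [([322.1, 198.3, 17.1, 22.8], 0.71)]
stop_pointer [([358.4, 207.6, 23.7, 19.4], 0.75)]
mat [([349.8, 319.3, 104.2, 78.2], 0.72), ([411.8, 322.5, 46.3, 48.7], 0.18)]
0.6 [ 1.79997062e+02 -1.10048745e-03  1.56067533e+02] [-0.8395875   0.30611801 -0.04912552]
```

View pics/top0.png

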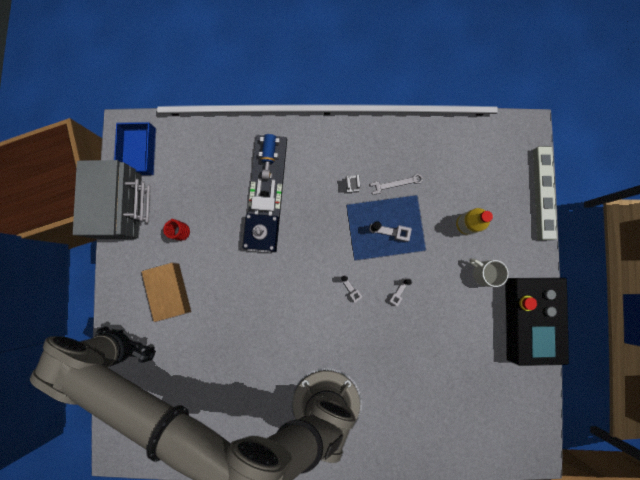

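View pics/side0.png

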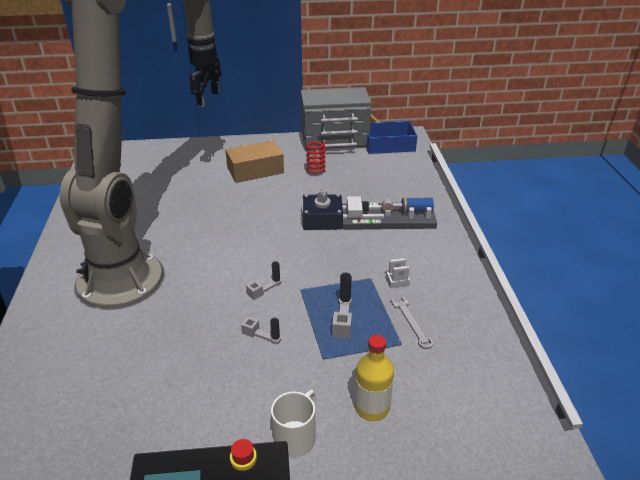

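Run:
```python
import cv2
t=cv2.imread("pics/top0.png"); s=cv2.imread("pics/side0.png")
cv2.imwrite("pics/topc.png",cv2.resize(t[150:330,220:460],None,fx=3.3,fy=3.3,interpolation=cv2.INTER_CUBIC))
cv2.imwrite("pics/sidec.png",cv2.resize(s[160:370,240:500],None,fx=2.8,fy=2.8,interpolation=cv2.INTER_CUBIC))
```

```text
(no output)
```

View pics/topc.png

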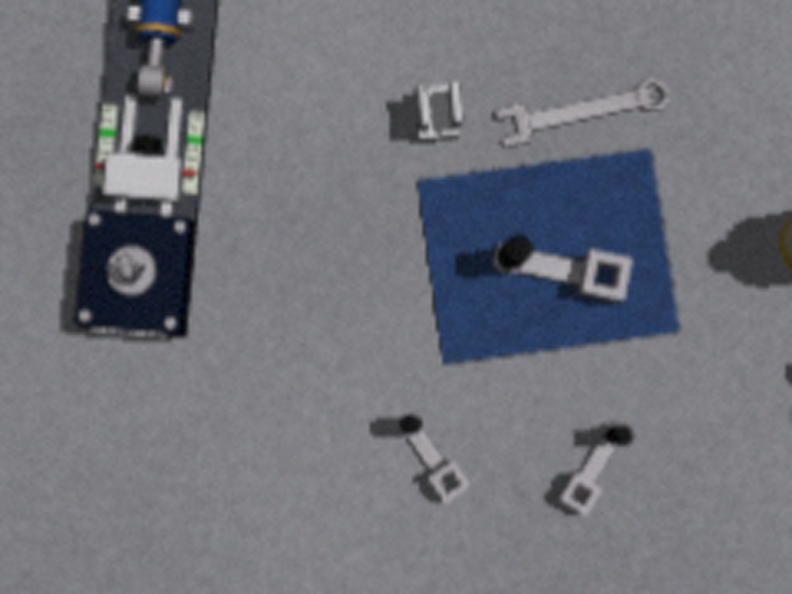

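View pics/sidec.png

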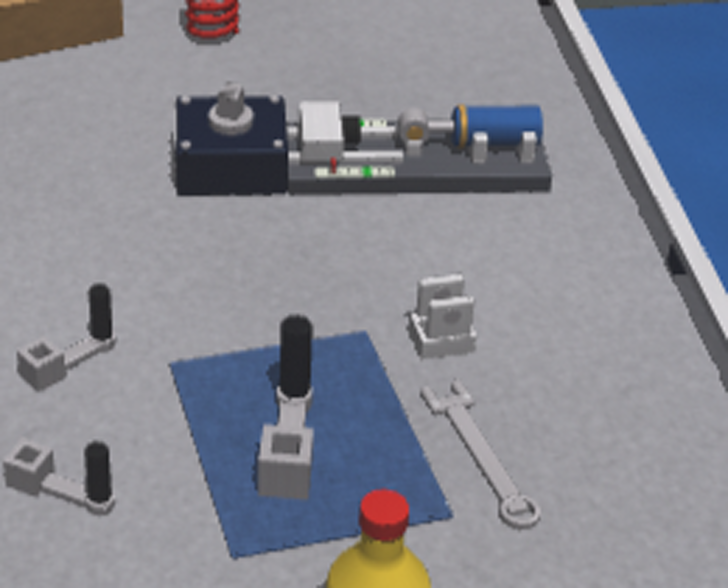

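The top view shows the big crank on the mat: hub about (404,233), handle top about (376,226). The shaft is at about (259.5,232), and two smaller look-alikes lie off the mat. Next I'll write projection helpers and measure precisely.

```bash
cat > h.py <<'E'
import numpy as np, cv2
from station import robot, fingers, vision, workorder, recognise
def cal(n):
    c=vision.calibration(n); return np.array(c["mtx"]),c["k1"],np.array(c["extrinsics"])
def proj(n,P):
    K,k1,E=cal(n); P=np.atleast_2d(P); c=P@E[:3,:3].T+E[:3,3]
    s=np.c_[c[:,0],-c[:,1]]/(-c[:,2:3]); r2=(s**2).sum(1,keepdims=True); s=s*(1+k1*r2)
    return s@K[:2,:2].T+K[:2,2]
def unproj(n,uv,z):
    K,k1,E=cal(n); s0=(np.array(uv,float)-K[:2,2])/[K[0,0],K[1,1]]; s=s0.copy()
    for _ in range(20): s=s0/(1+k1*(s@s))
    d=E[:3,:3].T@np.array([s[0],-s[1],-1.]); o=-E[:3,:3].T@E[:3,3]
    return o+d*(z-o[2])/d[2]
def save(n,name,box=None,f=1,lines=()):
    im=cv2.cvtColor(vision.grab_frame(n),cv2.COLOR_RGB2BGR); cv2.imwrite(f"pics/{name}_raw.png",im)
    crop(im,n,name,box,f,lines)
def crop(im,n,name,box,f,lines=()):
    x,y,w,h=box; c=cv2.resize(im[y:y+h,x:x+w],None,fx=f,fy=f,interpolation=cv2.INTER_CUBIC)
    for L,col in lines:
        p=((proj(n,L)-[x,y]+.5)*f); cv2.polylines(c,[np.round(p*16).astype(np.int32)],False,col,1,cv2.LINE_AA,4)
    cv2.imwrite(f"pics/{name}.png",c)
def sq(c,yaw,z,a):
    h=a/2; p=np.array([[h,h],[-h,h],[-h,-h],[h,-h],[h,h]]); C,S=np.cos(yaw),np.sin(yaw)
    p=p@np.array([[C,S],[-S,C]]); return np.c_[p+c,np.full(5,z)]
def circ(c,z,r):
    t=np.linspace(0,2*np.pi,40); return np.c_[c[0]+r*np.cos(t),c[1]+r*np.sin(t),np.full(40,z)]
E
cat > m.py <<'E'
from h import *
t=cv2.imread("pics/top0.png"); s=cv2.imread("pics/side0.png")
crop(t,"top","t_sh",(235,205,50,50),14); crop(s,"side","s_sh",(295,180,55,45),14)
crop(t,"top","t_cr",(365,210,55,40),14); crop(s,"side","s_cr",(325,265,35,80),7)
a=unproj("top",(403.9,233),.044); b=unproj("top",(376,225.8),.094)
print(a,b,np.linalg.norm(a-b), unproj("top",(259.7,231.8),.065))
E
python3 m.py
```

```text
[ 0.52943383 -0.23732422  0.044     ] [ 0.54574811 -0.14581139  0.094     ] 0.10554976599495157 [0.52956944 0.20363099 0.065     ]
```

View pics/t_sh.png

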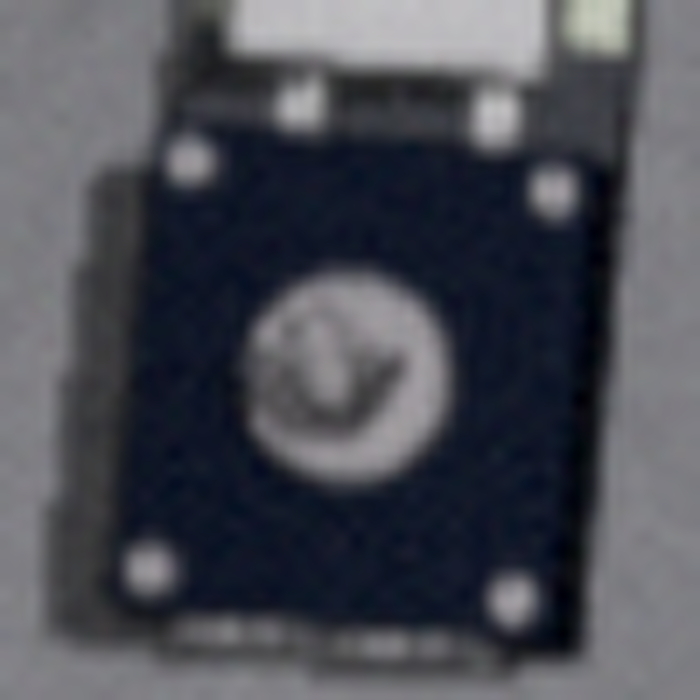

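View pics/s_sh.png

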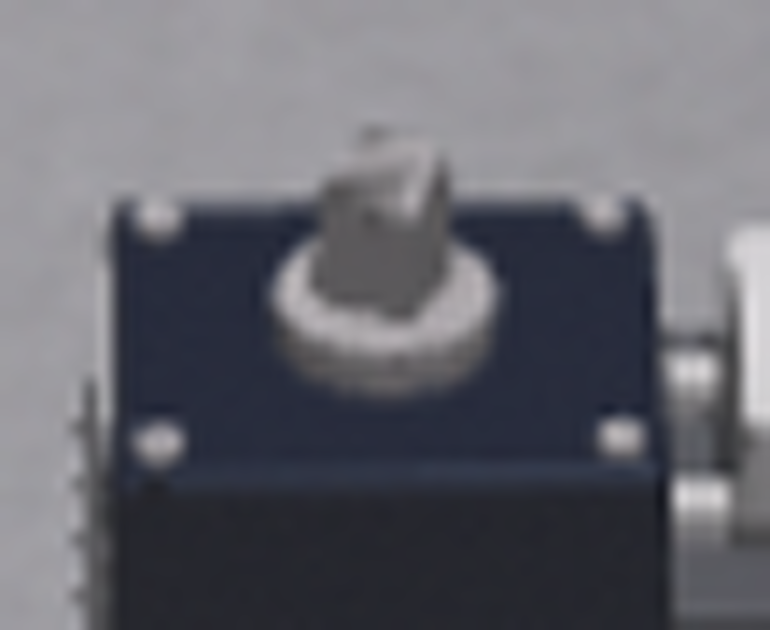

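View pics/t_cr.png

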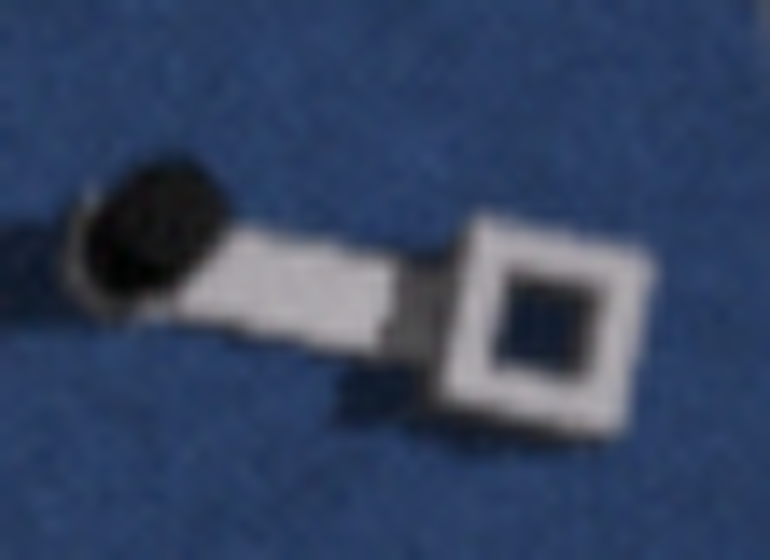

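```bash
cat > m2.py <<'E'
from h import *
from scipy.optimize import least_squares
def cp(p,o,f): return (np.array(p,float)+.5)/f-.5+np.array(o)
H=[cp(p,(365,210),14) for p in [(480,213),(657,262),(624,438),(442,400)]]
W=np.array([unproj("top",u,.044) for u in H]); c=W[:,:2].mean(0)
e=[W[0]-W[1],W[3]-W[2]]; f=[W[0]-W[3],W[1]-W[2]]
print("hub",c,[np.degrees(np.arctan2(v[1],v[0])) for v in e+f],[np.linalg.norm(v) for v in e+f])
S=[unproj("top",cp(p,(235,205),14),.057) for p in [(189,160),(150,570),(554,192),(513,600)]]
print("rigyaw",[np.degrees(np.arctan2(*(S[i]-S[j])[[1,0]])) for i,j in((0,1),(2,3))], "cen",np.mean(S,0))
col=unproj("top",cp((347,377),(235,205),14),.065); col2=unproj("side",cp((385,294),(295,180),14),.065)
print("collar top",col,"side",col2)
E
python3 m2.py
```

```text
hub [ 0.52951688 -0.23726307] [np.float64(74.65163639505231), np.float64(78.36158038661556), np.float64(-12.091524160874352), np.float64(-11.386006370709195)] [np.float64(0.04041606197806472), np.float64(0.04084030248190814), np.float64(0.04226748854726061), np.float64(0.03965141010861606)]
rigyaw [np.float64(-4.329919564345843), np.float64(-4.93072393020341)] cen [0.5307576  0.20503299 0.057     ]
collar top [0.53058984 0.20480243 0.065     ] side [0.52670024 0.20137348 0.065     ]
```

```bash
cat > m3.py <<'E'
from h import *
import sys
t=cv2.imread("pics/top0.png"); s=cv2.imread("pics/side0.png")
G=(0,255,0);R=(0,0,255);Y=(0,255,255)
def shaft(c,y):
    L=[(circ(c,.065,.022),Y),(sq(c,y,.065,.02),R),(sq(c,y,.09,.02),G),(sq(c,y,.097,.013),G)]
    a,b,d=sq(c,y,.065,.02),sq(c,y,.09,.02),sq(c,y,.097,.013)
    return L+[(np.array([a[i],b[i],d[i]]),R) for i in range(4)]
def hub(c,y):
    a,b=sq(c,y,.004,.04),sq(c,y,.044,.04); d=np.array([np.cos(y),np.sin(y)])
    h=np.array(c)+.09*d
    return [(a,R),(b,G),(sq(c,y,.044,.0225),G),(circ(h,.094,.013),Y),(circ(h,.022,.013),Y)]
ct,cs=(.5307,.2049),(.5267,.2014)
rows=[]
for n,im,c,b in(("top",t,ct,(244,216,30,30)),("side",s,cs,(308,184,32,30))):
    ims=[]
    for d in(None,0,22,45,67):
        crop(im,n,"_",b,12,[] if d is None else shaft(c,np.radians(d))); ims.append(cv2.imread("pics/_.png")[:360,:360])
    rows.append(ims)
for i in range(2):
    rows[i]=np.vstack([np.hstack(rows[i][:2]),np.hstack(rows[i][2:4])]); cv2.imwrite(f"pics/ov{i}.png",rows[i])
ch=(.5295,-.2373); y=np.radians(78)
crop(t,"top","t_cr2",(365,210,55,40),14,hub(ch,y))
ch2=(np.array(ch)+[-.004,-.0034])
crop(s,"side","s_cr2",(320,265,45,80),7,hub(ch2,y))
E
python3 m3.py
```

```text
(no output)
```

View pics/ov0.png

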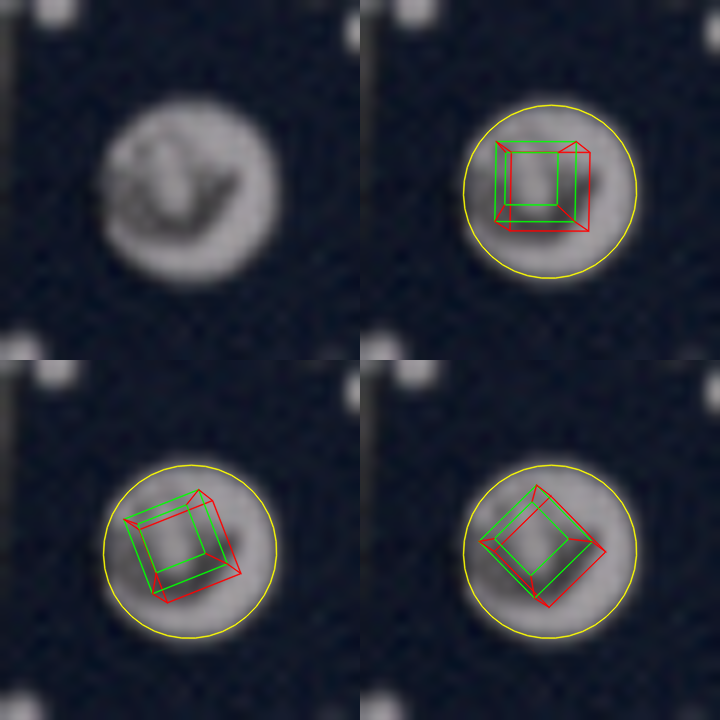

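View pics/ov1.png

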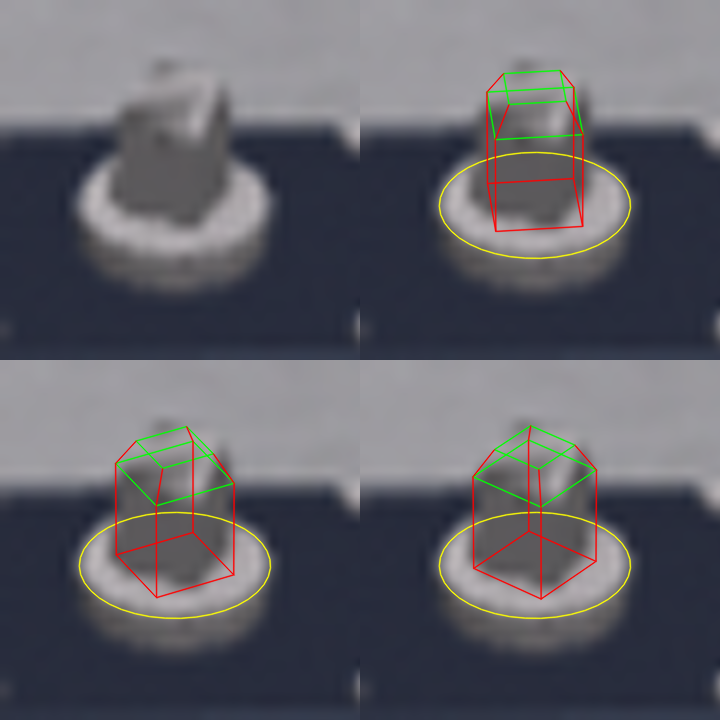

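View pics/t_cr2.png

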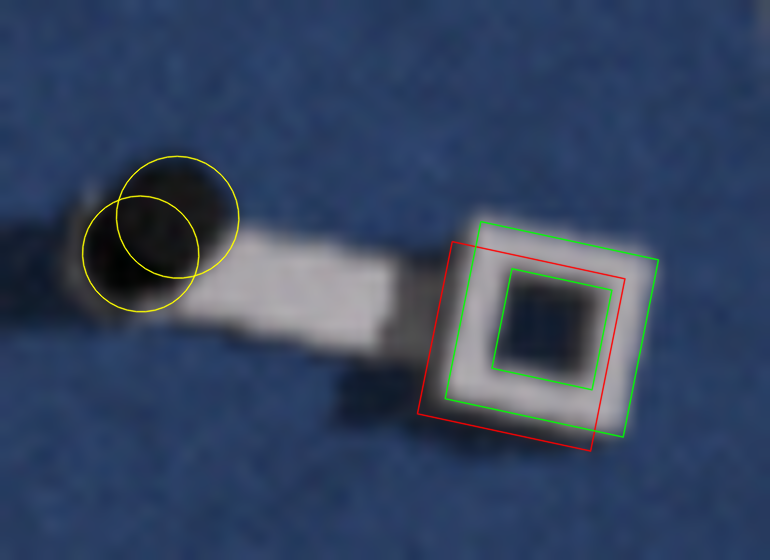

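View pics/s_cr2.png

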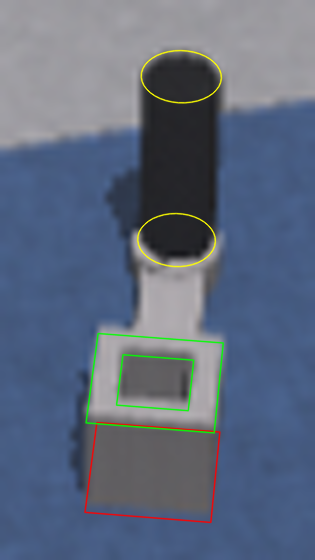

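```bash
cat >> m3.py <<'E'
rows=[]
cs=(.5262,.2012)
for n,im,c,b in(("top",t,ct,(244,216,30,30)),("side",s,cs,(308,184,32,30))):
    ims=[]
    for d in(52,58,64,70):
        crop(im,n,"_",b,12,shaft(c,np.radians(d))); ims.append(cv2.imread("pics/_.png")[40:270,60:260])
    rows.append(np.hstack(ims))
cv2.imwrite("pics/ov2.png",np.vstack(rows))
E
python3 m3.py
```

```text
(no output)
```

View pics/ov2.png

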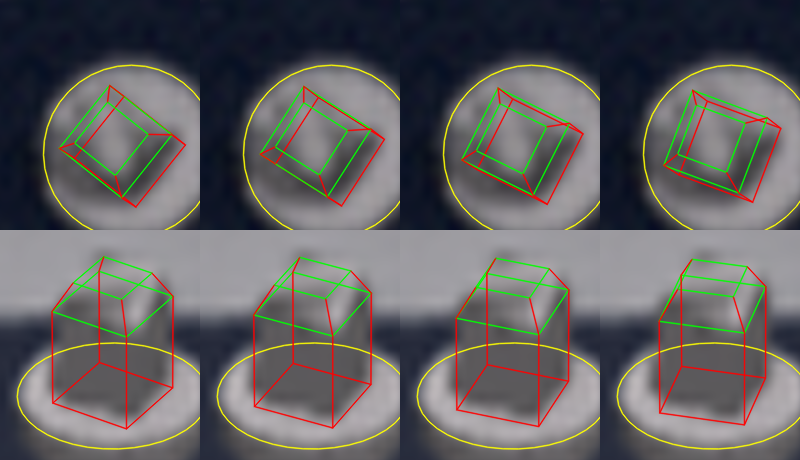

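Run:
```python
from h import *
for p in([.5295,-.2373,.15],[.5305,.2045,.17]):
  for y in range(-180,180,30):
    q=robot.inverse_kinematics(p,[180,0,y]); print(p,y,None if q is None else np.round(q,0).tolist())
print(robot.current_time_s(), robot.tip_reach)
```

```text
[0.5295, -0.2373, 0.15] -180 [-11.0, 32.0, 49.0, 91.0, -25.0, 68.0, 133.0]
[0.5295, -0.2373, 0.15] -150 [-13.0, 34.0, 54.0, 92.0, -29.0, 70.0, 166.0]
[0.5295, -0.2373, 0.15] -120 [61.0, 39.0, -62.0, 89.0, 36.0, 74.0, 145.0]
[0.5295, -0.2373, 0.15] -90 [-18.0, 39.0, 64.0, 92.0, -36.0, 73.0, -128.0]
[0.5295, -0.2373, 0.15] -60 [-18.0, 39.0, 64.0, 92.0, -36.0, 73.0, -98.0]
[0.5295, -0.2373, 0.15] -30 [-18.0, 39.0, 64.0, 92.0, -36.0, 73.0, -68.0]
[0.5295, -0.2373, 0.15] 0 [-17.0, 37.0, 62.0, 92.0, -34.0, 72.0, -40.0]
[0.5295, -0.2373, 0.15] 30 [-18.0, 38.0, 63.0, 92.0, -35.0, 73.0, -9.0]
[0.5295, -0.2373, 0.15] 60 [-18.0, 38.0, 64.0, 92.0, -36.0, 73.0, 22.0]
[0.5295, -0.2373, 0.15] 90 [-18.0, 38.0, 64.0, 92.0, -36.0, 73.0, 52.0]
[0.5295, -0.2373, 0.15] 120 [-17.0, 37.0, 62.0, 92.0, -34.0, 72.0, 81.0]
[0.5295, -0.2373, 0.15] 150 [-17.0, 37.0, 61.0, 92.0, -33.0, 72.0, 110.0]
[0.5305, 0.2045, 0.17] -180 [-32.0, 23.0, 13.0, 91.0, -5.0, 66.0, 72.0]
[0.5305, 0.2045, 0.17] -150 [-29.0, 23.0, 8.0, 91.0, -3.0, 66.0, 100.0]
[0.5305, 0.2045, 0.17] -120 [-26.0, 23.0, 4.0, 91.0, -2.0, 66.0, 129.0]
[0.5305, 0.2045, 0.17] -90 [-22.0, 23.0, -1.0, 91.0, 1.0, 66.0, 157.0]
[0.5305, 0.2045, 0.17] -60 [-65.0, 36.0, 65.0, 92.0, -33.0, 74.0, -145.0]
[0.5305, 0.2045, 0.17] -30 [-65.0, 36.0, 65.0, 92.0, -33.0, 74.0, -115.0]
[0.5305, 0.2045, 0.17] 0 [-48.0, 26.0, 35.0, 92.0, -16.0, 68.0, -100.0]
[0.5305, 0.2045, 0.17] 30 [-45.0, 25.0, 31.0, 91.0, -14.0, 67.0, -71.0]
[0.5305, 0.2045, 0.17] 60 [-44.0, 25.0, 30.0, 91.0, -13.0, 67.0, -42.0]
[0.5305, 0.2045, 0.17] 90 [-41.0, 24.0, 25.0, 91.0, -11.0, 67.0, -14.0]
[0.5305, 0.2045, 0.17] 120 [-38.0, 24.0, 20.0, 91.0, -9.0, 67.0, 15.0]
[0.5305, 0.2045, 0.17] 150 [-34.0, 23.0, 15.0, 91.0, -7.0, 67.0, 43.0]
0.6 0.017
```

Run:
```python
from h import *
fingers.gripper_to(1.0)
robot.move_to([.5275,-.239,.20],[180,0,79])
print(robot.current_time_s(),np.round(robot.current_joint_positions(),1))
robot.line_to([.5275,-.239,.085],velocity=.12)
print(robot.current_time_s(),robot.current_tool_pos(),robot.current_contact_force())
save("side","s1",(300,220,100,130),4.5)
save("top","t1",(340,180,110,90),7)
```

```text
3.6417 [-18.3  34.8  64.1  87.9 -31.8  77.4  38. ]
4.75 [ 0.52803854 -0.23955061  0.0858573 ] [-0.98373265 -1.01872463  1.42450086]
```

View pics/s1.png

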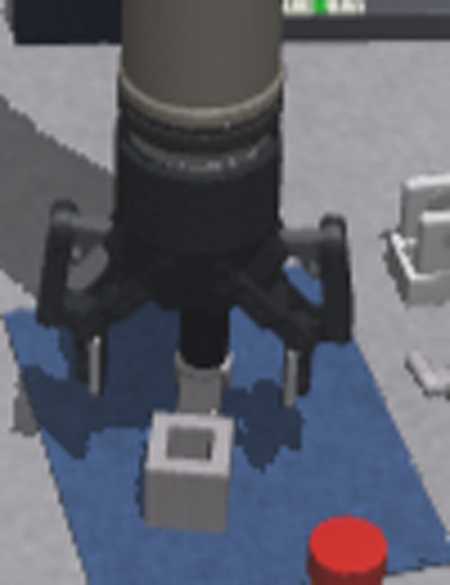

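View pics/t1.png

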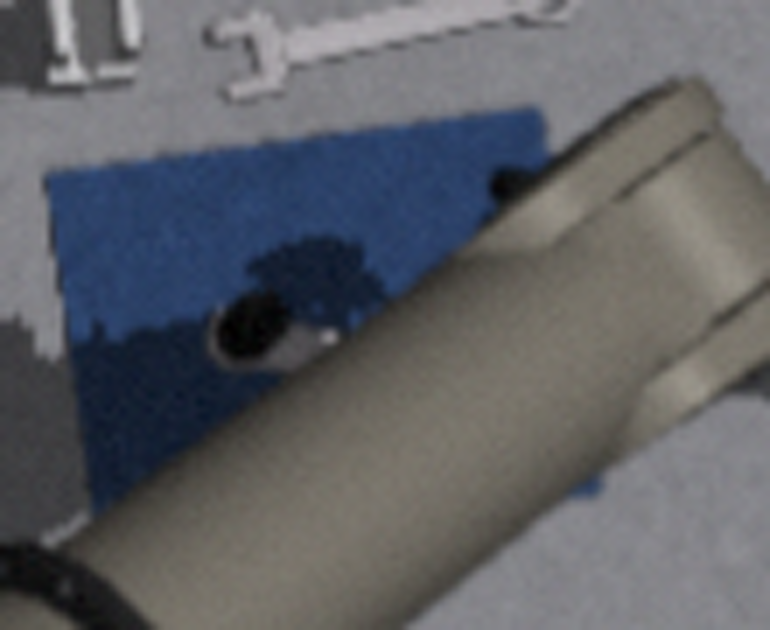

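The side view shows the fingers at crop (95,390) and (291,403), with the hub between them and lower, as expected.

Run:
```python
from h import *
for z in(.069,.075,.081):
  w=[unproj("side",(np.array(p)+.5)/4.5-.5+[300,220],z) for p in((95,390),(291,403))]
  print(z,np.round(w,4).tolist(),np.round(np.mean(w,0),4), np.degrees(np.arctan2(*(w[1]-w[0])[[1,0]])))
# hub top from side corners in s1 crop
q=[unproj("side",(np.array(p)+.5)/4.5-.5+[300,220],.044) for p in((155,411),(234,416),(227,472),(147,466))]
print(np.round(q,4).tolist(),np.mean(q,0))
print(robot.current_eef_rot())
```

```text
0.069 [[0.4811, -0.2217, 0.069], [0.575, -0.2404, 0.069]] [ 0.5281 -0.2311  0.069 ] -11.273980232990548
0.075 [[0.4805, -0.228, 0.075], [0.5738, -0.2466, 0.075]] [ 0.5271 -0.2373  0.075 ] -11.273980232990441
0.081 [[0.4799, -0.2343, 0.081], [0.5725, -0.2527, 0.081]] [ 0.5262 -0.2435  0.081 ] -11.27398023299055
[[0.5119, -0.2135, 0.044], [0.5505, -0.221, 0.044], [0.5417, -0.2591, 0.044], [0.5036, -0.2512, 0.044]] [ 0.52689735 -0.23621561  0.044     ]
[1.79893292e+02 3.08844576e-02 7.90036301e+01]
```

Run:
```python
from h import *
print(robot.line_to([.528,-.2385,.031],[180,0,79],velocity=.08,f_stop=15))
print(robot.current_tool_pos(),robot.current_contact_force())
fingers.gripper_to(0.0,50)
print(robot.current_finger_gap(),robot.current_tool_pos(),robot.current_contact_force(),robot.current_torque(),robot.current_time_s())
save("side","s2",(300,220,100,130),4.5)
```

```text
False
[ 0.52820092 -0.23889185  0.03123872] [-0.49202031 -0.0953853  -0.17691338]
0.459975315651152 [ 0.52831274 -0.2387931   0.03161888] [-0.1447406  -0.82464378  3.20186885] [0.07442079 0.13535013 0.02685535] 6.1667
```

View pics/s2.png

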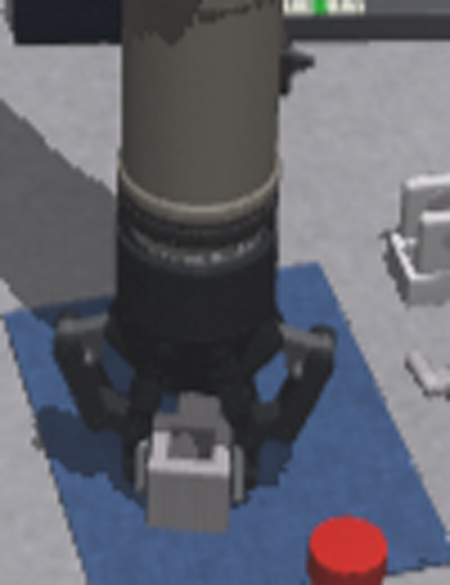

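Run:
```python
from h import *
robot.line_to([.528,-.2385,.17],velocity=.15)
print(robot.current_contact_force(),robot.current_time_s())
q=robot.inverse_kinematics([.5285,.2035,.165],[180,0,-124]); print(np.round(q,1))
if q is not None and q[6]>60:
    robot.move_to([.5285,.2035,.165],[180,0,-124])
    print(robot.current_time_s(),robot.current_tool_pos(),robot.current_eef_rot(),robot.current_finger_gap())
    save("side","s3",(260,100,130,150),4); save("top","t3",(210,180,110,90),7)
```

```text
[ 0.27309949 -0.60700829 -4.74075239] 7.2917
[-44.   24.7  29.3  92.2 -12.9  66.5 134.2]
8.9167 [0.52897633 0.20135931 0.16470401] [-1.79945857e+02 -8.74682232e-02 -1.24204193e+02] 0.4579926964946841
```

View pics/s3.png

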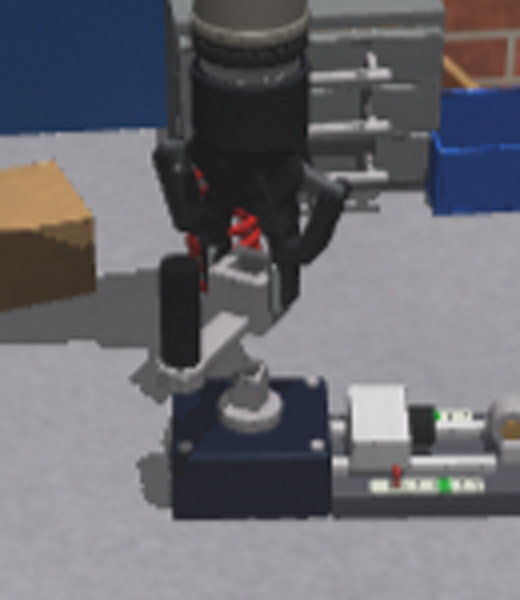

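View pics/t3.png

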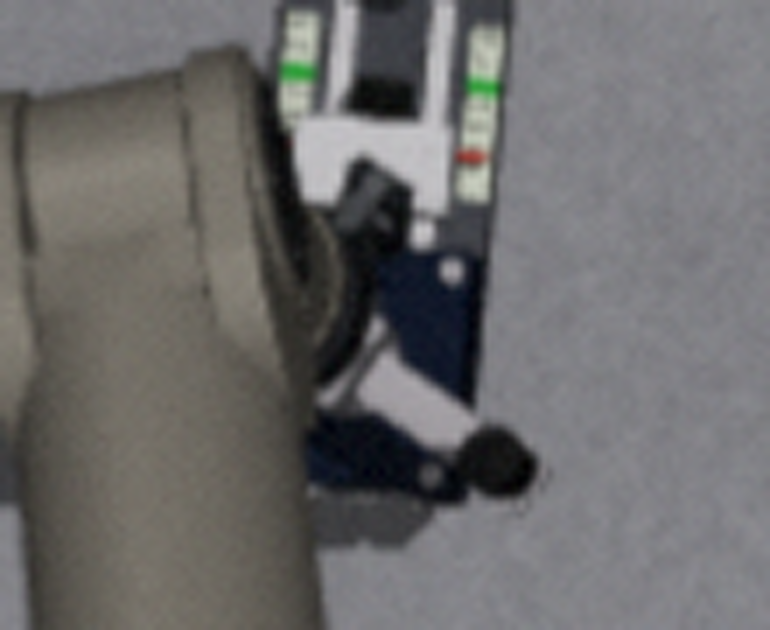

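Run:
```python
from h import *
robot.pause(.3)
p=np.array(robot.current_tool_pos()); r=robot.current_eef_rot(); print(p,r)
save("side","s4",(290,150,50,70),11); save("top","t4",(260,215,40,50),14)
y=np.radians(r[2]); zu=p[2]-.0276
def hub(c,zu,y):
    G=(0,255,0);R=(0,0,255);Y=(0,255,255)
    h=np.array(c)+.09*np.array([np.cos(y),np.sin(y)])
    return [(sq(c,y,zu,.04),R),(sq(c,y,zu+.04,.04),G),(sq(c,y,zu+.04,.0225),G),(circ(h,zu+.09,.013),Y),(circ(h,zu+.018,.013),Y),(circ(c,.065,.022),R)]
crop(cv2.imread("pics/s4_raw.png"),"side","s4o",(290,150,50,70),8,hub(p[:2],zu,y))
crop(cv2.imread("pics/t4_raw.png"),"top","t4o",(245,215,50,50),12,hub(p[:2],zu,y))
```

```text
[0.52863425 0.2031563  0.16497794] [-1.79997011e+02 -5.73660430e-03 -1.24041018e+02]
```

View pics/s4o.png

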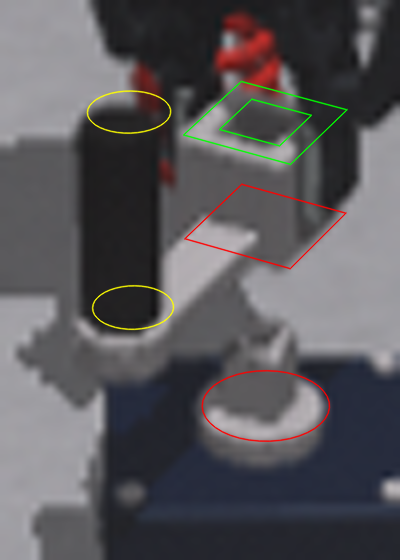

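View pics/t4o.png

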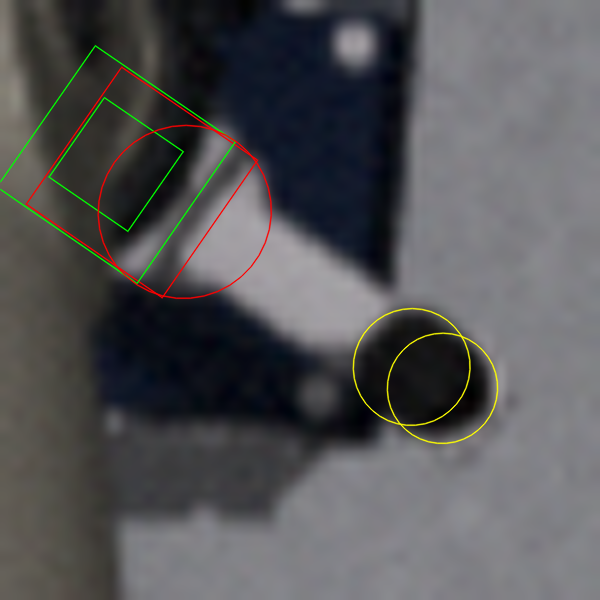

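View pics/s4.png

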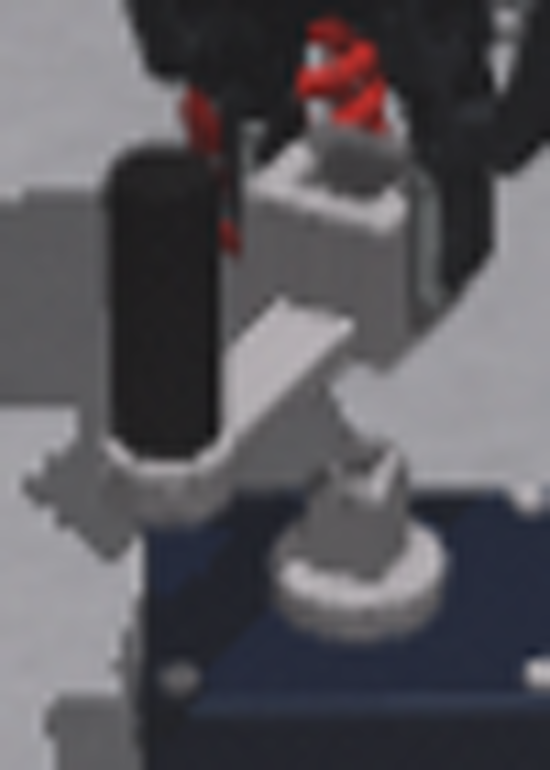

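```bash
cat > ov.py <<'E'
from h import *
def hub(c,zu,y,sh=None,sy=np.radians(56)):
    G=(0,255,0);R=(0,0,255);Y=(0,255,255)
    h=np.array(c)+.09*np.array([np.cos(y),np.sin(y)])
    L=[(sq(c,y,zu,.04),R),(sq(c,y,zu+.04,.04),G),(sq(c,y,zu+.04,.0225),G),(circ(h,zu+.09,.013),Y),(circ(h,zu+.018,.013),Y)]
    if sh is not None: L+=[(circ(sh,.065,.022),R),(sq(sh,sy,.09,.02),Y)]
    return L
E
python3 - <<'E'
from ov import *
robot.line_to([.529,.203,.1295],[180,0,-124],velocity=.1,f_stop=10); robot.pause(.3)
p=np.array(robot.current_tool_pos()); r=robot.current_eef_rot(); print(p,r,robot.current_time_s(),robot.current_contact_force())
b=(285,150,64,66)
save("side","s5",b,11); 
y=np.radians(r[2]); zu=p[2]-.0276
crop(cv2.imread("pics/s5_raw.png"),"side","s5o",b,11,hub(p[:2],zu,y,p[:2]))
save("top","t5",(210,180,110,90),7)
a=cv2.imread("pics/s5.png");c=cv2.imread("pics/s5o.png");
E
```

```text
[0.52946751 0.20317172 0.13019323] [-1.79959200e+02  6.88887666e-02 -1.23995744e+02] 10.225 [-0.21803109 -0.35077022 -4.62824177]
```

View pics/s5.png

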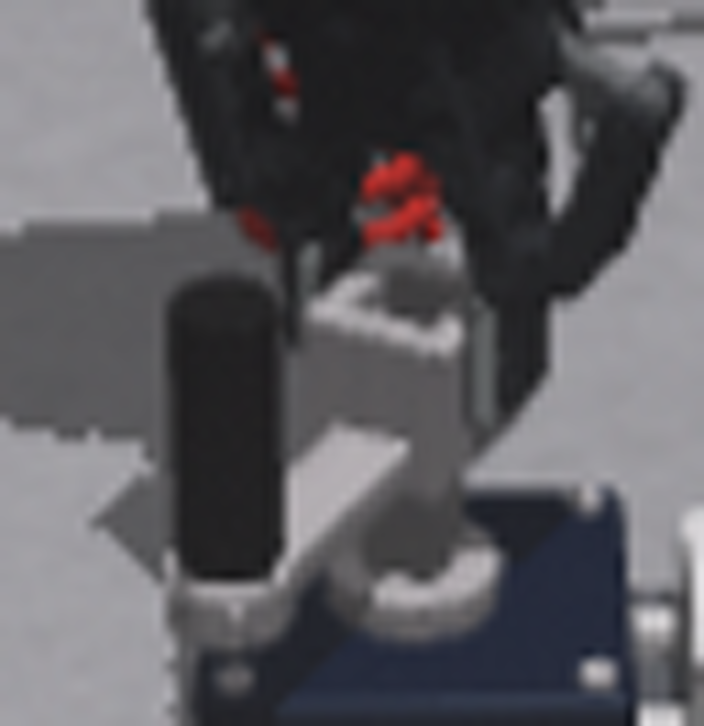

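View pics/s5o.png

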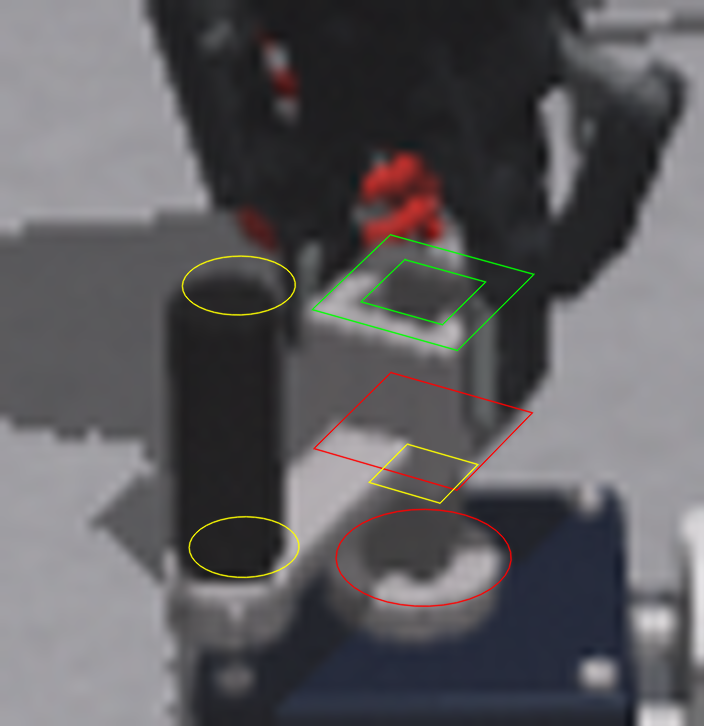

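Run:
```python
from h import *
print("base",robot.current_contact_force(),robot.current_torque())
r=robot.line_to([.529,.2032,.0945],[180,0,-124],velocity=.03,f_stop=8)
print(r,robot.current_tool_pos(),robot.current_eef_rot(),robot.current_contact_force(),robot.current_torque(),robot.current_finger_gap(),robot.current_time_s())
save("side","s6",(285,150,64,66),11)
```

```text
base [ 0.22729214  0.45137012 -4.29825605] [ 0.0861689  -0.1061621   0.02184291]
False [0.52954337 0.20408136 0.09476004] [-1.79969245e+02  1.06459105e-01 -1.23969376e+02] [ 2.31726964  5.08763459 -4.79212285] [ 1.10011898 -0.76525232  0.06072936] 0.46257402365428724 11.6417
```

View pics/s6.png

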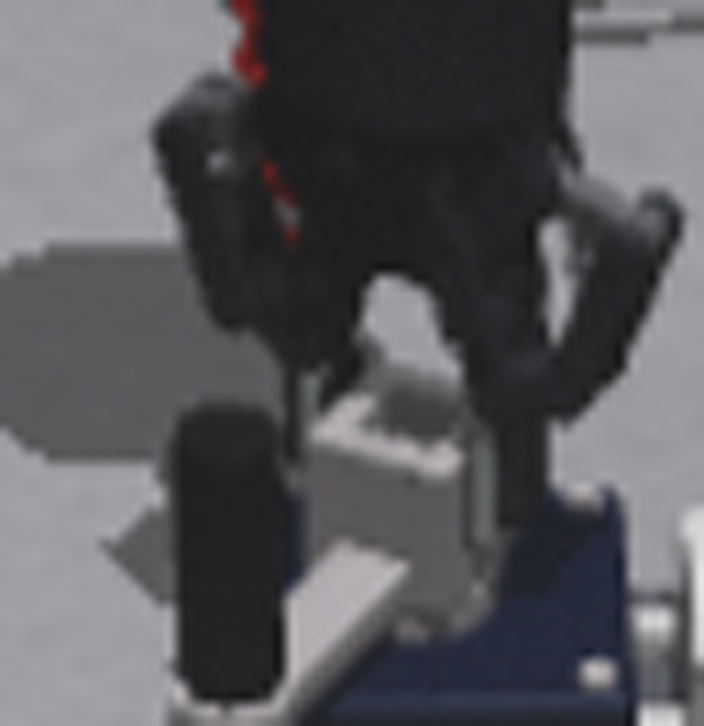

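Insertion went straight in with only small side forces (+x, +y). Next I'll shift slightly to relieve them and seat it fully.

Run:
```python
from h import *
robot.line_to([.5295,.2042,.0945],[180,0,-124],velocity=.03)
robot.pause(.2); print(robot.current_tool_pos(),robot.current_contact_force())
r=robot.line_to([.5295,.2042,.0890],[180,0,-124],velocity=.02,f_stop=7)
robot.pause(.3)
print(r,robot.current_tool_pos(),robot.current_contact_force(),robot.current_torque(),robot.current_joint_positions(),robot.current_time_s())
save("side","s7",(285,150,90,80),8)
```

```text
[0.52954306 0.20413605 0.09457004] [ 1.37494718  3.5457114  -2.66092663]
True [0.52978611 0.20417237 0.0925521 ] [-1.32027097 -0.83864222  6.5581414 ] [-0.23184479  0.22069698  0.00755952] [-42.769193    29.28866145  27.72172504  96.71115578 -15.61135938
  57.8258483  136.30657381] 12.6833
```

View pics/s7.png

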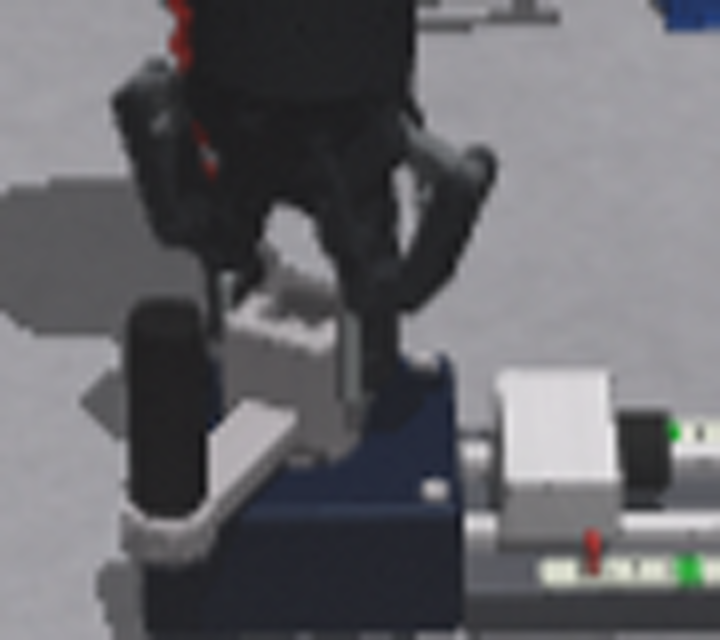

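```bash
cat > wind.py <<'E'
from h import *
import sys
d=float(sys.argv[1]); n=int(np.ceil(abs(d)/30))
q=np.array(robot.current_joint_positions())
for i in range(n):
    q[6]-=d/n; robot.move_j(list(q))
    f=robot.current_contact_force(); p=robot.current_tool_pos()
    print(np.round(p,4),np.round(f,1),np.round(robot.current_torque(),2),round(robot.current_joint_positions()[6],1),robot.current_time_s())
save("side",sys.argv[2],(285,150,100,80),8)
E
python3 - <<'E'
from h import *
robot.line_to([.5297,.2043,.0932],[180,0,-124],velocity=.02); robot.pause(.3); print(robot.current_tool_pos(),robot.current_contact_force())
E
python3 wind.py 60 w1
```

```text
[0.52956527 0.20420006 0.09272387] [ 3.10816423  1.49808681 -5.50330805]
[0.53   0.2046 0.0928] [ 4.6  2.7 -5.6] [ 0.64 -0.96  0.04] 106.4 13.875
[0.5301 0.2039 0.0928] [ 5.2  2.1 -5.5] [ 0.44 -1.08 -0.  ] 76.4 14.4417
```

View pics/w1.png

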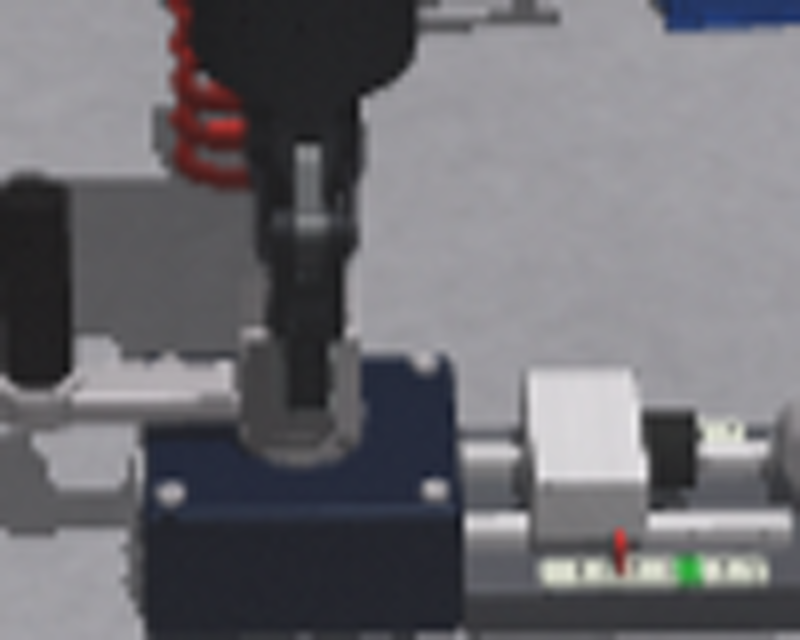

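```bash
python3 wind.py 100 w2
```

```text
[0.5299 0.2035 0.0928] [ 3.5  2.4 -4.9] [ 0.15 -0.87  0.02] 51.6 14.9833
[0.5296 0.2032 0.0927] [ 3.5  0.1 -3.9] [-0.17 -0.5  -0.02] 26.6 15.4833
[0.5292 0.2031 0.0926] [-0.  -2.6 -1.5] [-0.44 -0.09  0.01] 1.6 15.9833
[0.5288 0.2031 0.0926] [-2.  -2.7  1. ] [-0.63  0.53 -0.04] -23.4 16.4833
```

View pics/w2.png

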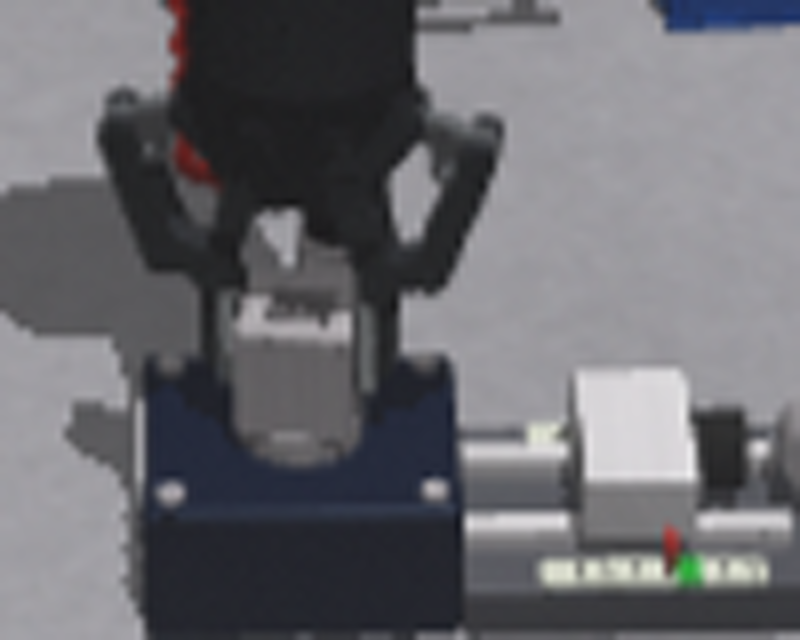

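```bash
python3 wind.py 36 w3
python3 - <<'E'
from h import *
save("top","w3t",(235,170,70,60),11)
E
```

```text
[0.5286 0.2032 0.0927] [-1.8 -1.7  1.5] [-0.44  0.37 -0.05] -41.2 16.9333
[0.5283 0.2034 0.0926] [-2.7 -0.7  1.3] [-0.3   0.72 -0.05] -59.2 17.3333
```

View pics/w3.png

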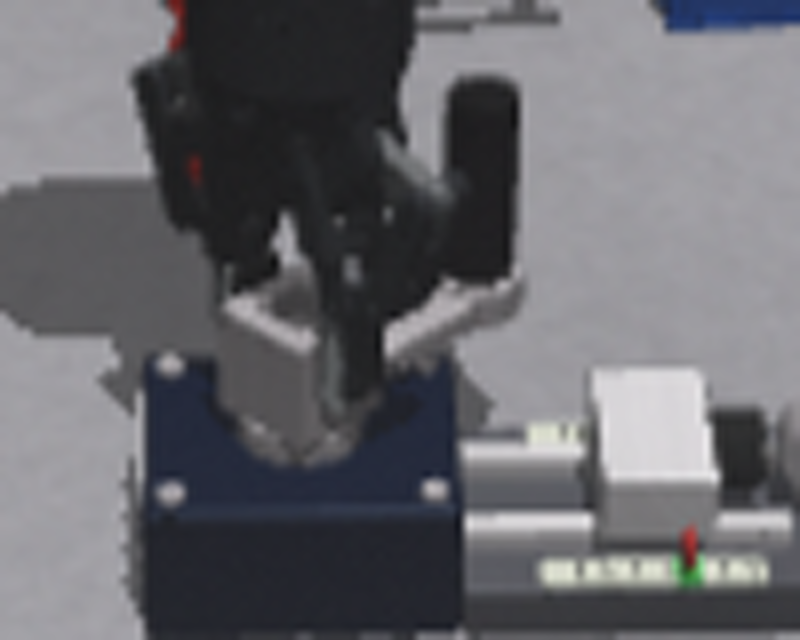

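View pics/w3t.png

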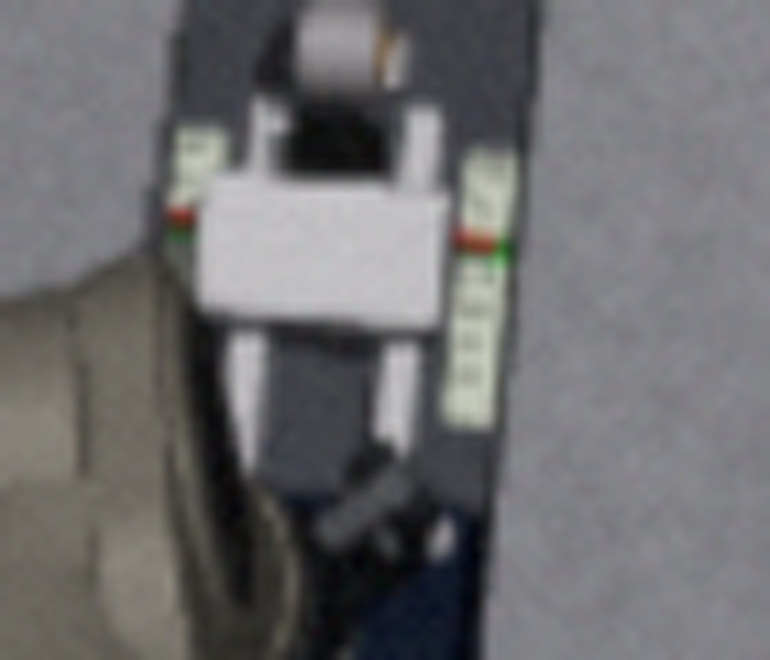

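The side view has the pointer at (689,560) over the green at (690,573). The top view puts it about 1 mm past centre, well inside. I'll back off 3° into the slack and lift.

Run:
```python
from h import *
q=np.array(robot.current_joint_positions()); q[6]+=3; robot.move_j(list(q)); robot.pause(.2)
p=np.array(robot.current_tool_pos()); r=robot.current_eef_rot(); print(p,r,robot.current_contact_force(),robot.current_torque())
p[2]=.145
print(robot.line_to(list(p),velocity=.06,f_stop=25)); 
print(robot.current_tool_pos(),robot.current_contact_force(),robot.current_finger_gap(),robot.current_time_s(),robot.current_joint_positions()[6])
save("side","l1",(285,130,100,100),6)
save("top","l1t",(235,170,70,60),11)
```

```text
[0.52874134 0.20351711 0.09266917] [-1.79961394e+02  1.56444731e-01  4.34444486e+01] [-0.47771488 -1.16191845 -1.52407226] [-0.19800222  0.07057664  0.0653064 ]
False
[0.52826915 0.2034131  0.14449349] [-0.88770417  0.7670544  -5.57184108] 0.46123763488667313 18.9083 -57.808092868363936
```

View pics/l1.png

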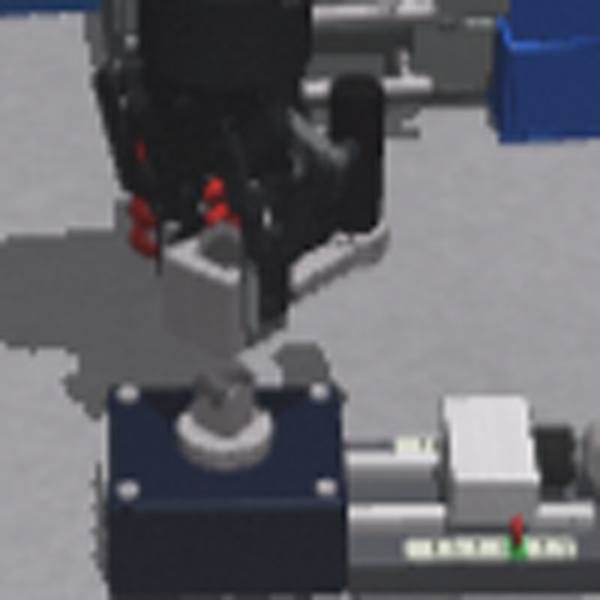

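View pics/l1t.png

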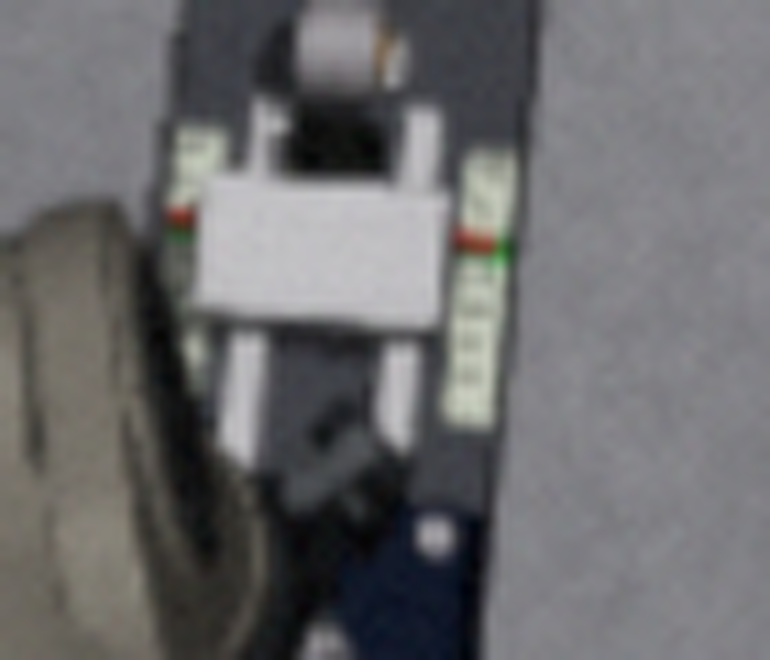

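The crank is off, and the pointer is still in the band in both views. Now back to the mat.

Run:
```python
from h import *
p=robot.current_tool_pos()
robot.line_to([p[0],p[1],.18],velocity=.15)
q=robot.inverse_kinematics([.528,-.2385,.17],[180,0,79]); print(np.round(q,1))
robot.move_to([.528,-.2385,.17],[180,0,79]); robot.pause(.2)
print(robot.current_tool_pos(),robot.current_contact_force(),robot.current_finger_gap(),robot.current_time_s())
robot.line_to([.528,-.2385,.045],velocity=.1)
r=robot.line_to([.528,-.2385,.028],velocity=.02,f_stop=4)
print(r,robot.current_tool_pos(),robot.current_contact_force(),robot.current_time_s())
save("side","p1",(290,200,120,150),4)
```

```text
[ -1.6  26.9  34.5  89.8 -16.   68.3  24.9]
[ 0.52865801 -0.23714031  0.1698889 ] [-0.18551086  0.46695821 -4.80399765] 0.4566976606377757 21.2167
True [ 0.52783478 -0.23841308  0.03159327] [-0.25093071  0.64971745  6.14274783] 23.2667
```

View pics/p1.png

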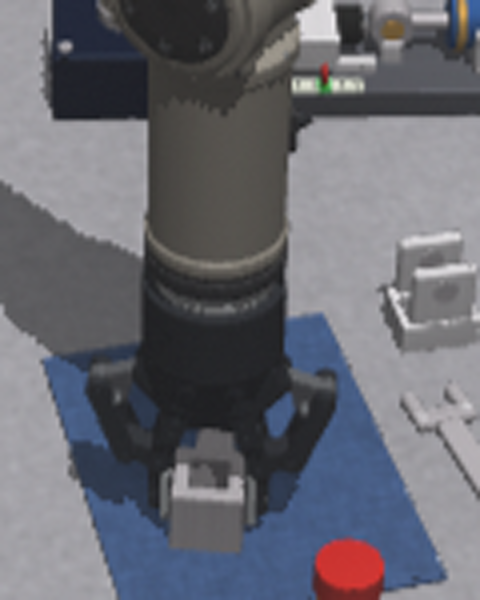

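Touchdown at the same height as the pick-up, with the hub on the mat. Release and retreat next.

Run:
```python
from h import *
fingers.gripper_to(0.75); robot.pause(.2)
p=robot.current_tool_pos()
robot.line_to([p[0],p[1],.20],velocity=.1)
robot.move_to([.42,-.05,.30],[180,0,79]); robot.pause(.3)
print(robot.current_contact_force(),robot.current_time_s(),robot.current_finger_gap())
save("side","e1",(200,130,300,240),2.6); save("top","e1t",(220,130,240,200),3.2)
```

```text
[-0.15190558 -0.31841583  0.64058142] 26.975 0.7462314563712836
```

View pics/e1.png

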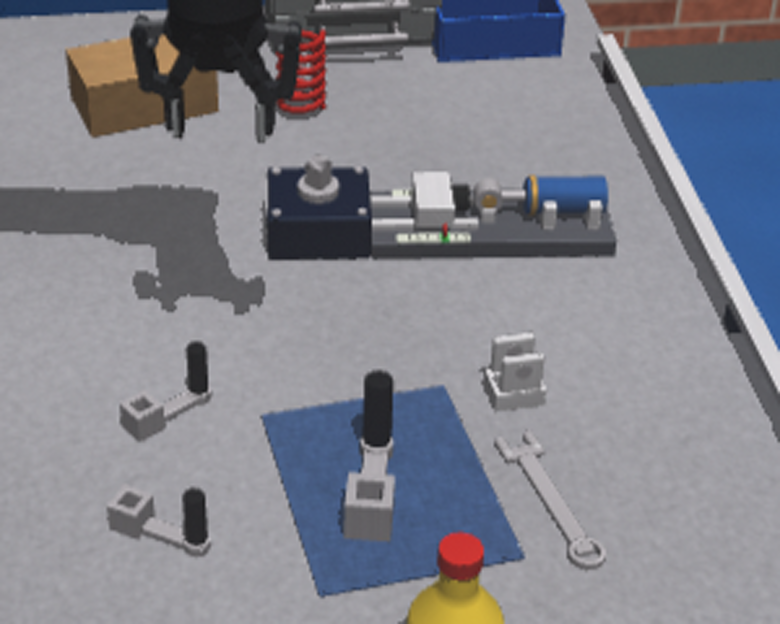

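View pics/e1t.png

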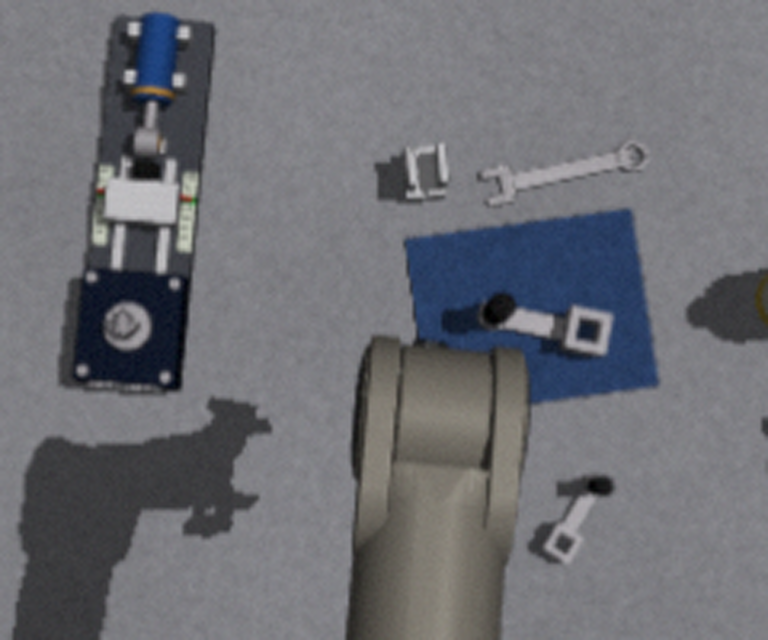

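The crank lies flat on the mat, hub at about (343,325) in the side camera. The pointer is in the green band, the bystanders haven't moved, and the arm is clear. Handing in.

Run:
```python
from h import *
workorder.close_job(); print(robot.current_time_s())
```

```text
the job is handed in; nothing more can be done
the job is handed in; nothing more can be done
```

I finished the job and handed it in at about 27 s of the 72 s allowed; `close_job` gave no verdict.

- **Fitting:** I gripped the large crank by its hub and lowered it onto the shaft. It met the collar at the height that means fully home, with only a few newtons of side force.
- **Winding:** I turned it 196° clockwise with the wrist joint, including the slack. I then backed off 3° into the slack and lifted it off.
- **Laying down:** I set the crank on the mat by force stop, at the same height I had picked it up from, and released it.

**Last checks:**
- The pointer is in the green band, at about 0.038–0.039 m by my estimate. The side view shows it centred and the top view about 1 mm past centre. The pictures before and after lifting show no change.
- The crank lies flat on the mat, and the arm is clear with almost no tool force.
- The bystanders in view look unmoved. I didn't check the mug and all of the bottle in the last pictures, but the arm never went near them.

**Disagreement:** the two cameras put the shaft up to 4 mm apart, so I used a point near the middle. The shaft's taper took up the rest.

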